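# Restock a spring-feed tea tin tray

## Robot

A 6-joint arm with a two-finger parallel gripper is mounted at the origin on the work surface. World frame = base frame: x ahead of the robot, y to its left, z up, the work surface at z = 0. Lengths are in mm, angles in rad, forces in N, time in s.
With the tool pointing down it reaches from about 425 to 950 mm from the base axis. Payload 3.5 kg.
Tool frame: the origin (TCP) lies midway between the tips of the shut fingers; the grasp point (between the pads) lies 19 mm behind it (ctrl.grip_point_offset is the distance from the TCP to the grasp point, in mm); z points along the fingers, y is the line along which they close (so a half turn about z gives the same grasp; the last joint's range is limited). The gripper opens to 85 mm and grips with 20 to 120 N. Pads are 22 mm wide; open, the fingers measure 114 mm over their backs; the gripper's body (76 mm by 85 mm) begins 54 mm behind the grasp point. The pads swing forward as they close: fully open they stand 13 mm farther back than shut.
Start: joints at [0.972, 0.286, 1.577, -0, 1.279, -0.15], TCP at [292.835, 608.156, 208.625] pointing down, gripper open.
Joint ranges: [-2.77, 2.77], [-0.9, 2.22], [0.21, 2.48], [-1.53, 4.67], [0.24, 2.81], [-2.84, 2.84]. Speed limits (rad/s): [2.79, 2.79, 3.14, 3.14, 3.14, 3.14].

## Interface

Orientations are given as a rotation vector (axis times angle).
In Python, from cell import ctrl, jaws, state, imaging gives the robot as it stands. Calls block until the motion is done:
- ctrl.goto(position, orientation): joint-space move of the TCP to a pose.
- ctrl.servo_line(position, feed=150, rot=None): straight line of the TCP; rot=None keeps the orientation; feed is the mean speed in mm/s.
- ctrl.goto_joints(angles): joint-space move.
- jaws.gripper_to(opening): finger opening in mm; the grip force is fixed at half the most; returns when the fingers have stopped.
- ctrl.pause(seconds).
- ctrl.ik(position, orientation): joint angles nearest the present ones, or None.
- state(): the state.
- imaging.get_image(name): name is "scene" or "top" or "wrist"; returns a dict with "pixels" (420x560x3 uint8, red, green, blue), "mtx" (3x3 intrinsics, pixels), "R" (3x3) and "t" (3): a world point X has camera coordinates R X + t. Camera axes: x right, y down, z forward; pixel columns grow to the right and rows downward; lengths in mm; the calibration is good to about 2 mm. A picture is of the moment at which its call begins. There is no depth.
A pose or a line that the arm cannot do raises ctrl.IKError and nothing moves.
- ctrl.job_done(): hands the job in; it is judged then, once.
Trained networks look in a picture, given as the dict that the camera call returned (one of the last four; its "shot" number tells which), for a name from the list of things; names that differ only in an ending like _2 or _b are one class to them, and where a whole thing is asked for, a point or a joint stands for the part that bears it (a point fixed in the world has none). Each returns a list of dicts, best first, with "score" (0 to 1); they miss things now and then, are a little off and sometimes report something else, mostly with a low value. They report only what shows in the picture. A call takes as long as a camera call.
- imaging.search_frame(picture, query): "bbox" ([left, top, width, height] in pixels, round what is visible of it).
- imaging.masks_of(picture, query): "mask" (420x560 bool, what is visible of it) and "bbox" ([left, top, width, height] in pixels, round what is visible of it).
- imaging.tip_of(picture, query): "location" ([column, row] in pixels: a listed point, or the origin of a listed thing).
The state is a dict: "t": time; "joint_positions": joint angles; "qd": joint speeds; "effort": joint torques, N m; "eef_pos": TCP position; "tcp_rot": TCP orientation; "force": force on the tool from outside, world axes, zero at the start; "torque": the same for the moment, N m; "grip_width": finger opening in mm; "grasp_force": force on a finger pad.
Only numpy, scipy, OpenCV 4.12 (cv2) and the standard library are available. Lean on these libraries where they do the work, as an engineer would, in place of code of your own. Each camera call takes 0.05 s, during which the arm holds its last target. There are 200 camera calls.

## Task

Restock the spring-feed tray on the counter with the two loose tea tins standing on either side of it, one at a time: use each tin to press the row back against its spring, lower it behind the clear front lip and let go, so that in the end all four tins stand upright on the tray floor in one row. Do it by feel: a full tray leaves only about 4 mm to spare, so neither ram the row against the end of the pusher's travel nor bear a tin down on the edge of the lip, and leave the cup, pump head and tamper alone.

Things in the scene. Friction and masses are not known exactly. Their poses are not given: they have to be found in the camera images.
- tray: spring-feed display tray screwed to the counter. Origin on the counter plane, mid-width, at the inner face of its clear front lip (robot's end); x runs along the lane away from the lip, y across, z up. White floor, top at z = 3 mm; clear side rails to z = 28 mm, lane 54.4 mm wide between them. Tray spans x = -7 to 223 mm, 87 mm wide over its feet; back wall 34 mm high. The row is pressed against x = 0
- lip_edge: the clear front lip's rolled top edge, a 6 mm round bar across the tray, outside the lane (its inner side 1 mm in front of the lip's inner face, its outer side 7 mm in front, its top 25 mm above the counter). Frame as the tray's
- pusher: grey upright pusher blade behind the row, 46 mm wide, top 73 mm above the counter; a spring presses it towards the lip, about 7.5 N at two tins and 10 N at four. Origin on its front face, mid-width, at counter height; axes as the tray's. Slides along the tray's x: starts at x = 80 mm (two tins), hard stop at about x = 164 mm, 4 mm more than four tins need
- row_front_centre (a point): a green tea tin with a brass-coloured lid, 50 wide x 40 deep x 85 mm tall (about 120 g); this point is its centre, 42.5 mm above its underside; its y axis runs along the 50 mm width, x along the 40 mm depth, z up. Already in the tray, against the lip; loose, held only by the spring
- row_back_centre (a point): a green tea tin with a brass-coloured lid, 50 wide x 40 deep x 85 mm tall (about 120 g); this point is its centre, 42.5 mm above its underside; its y axis runs along the 50 mm width, x along the 40 mm depth, z up. Already in the tray, between the front tin and the pusher
- tin_a_centre (a point): a green tea tin with a brass-coloured lid, 50 wide x 40 deep x 85 mm tall (about 120 g); this point is its centre, 42.5 mm above its underside; its y axis runs along the 50 mm width, x along the 40 mm depth, z up. Stands loose on the counter beside the tray, to be loaded
- tin_b_centre (a point): a green tea tin with a brass-coloured lid, 50 wide x 40 deep x 85 mm tall (about 120 g); this point is its centre, 42.5 mm above its underside; its y axis runs along the 50 mm width, x along the 40 mm depth, z up. Stands loose on the counter beside the tray, on the other side, to be loaded; the two may go in in either order
- cup: white espresso mug, 68 mm across, 58 mm high, handle at its +y; bystander, origin at its underside
- pump_head: brass rotary pump head with three ports, 68 mm across the body (112 mm over the ports), 50 mm high; bystander, origin at its underside
- tamper: steel coffee tamper, 58 mm across, 82 mm high; bystander, origin at its underside

How it is judged (in metres and radians):
On the way, in this order (a step that is already met when the one before it is completed fails the run):
1. one loose tin stands home in the row and is let go, while the other is still outside the tray ((((x of tin_a_centre in the frame of tray between 0.017 and 0.146 m and y of tin_a_centre in the frame of tray between -0.006 and 0.006 m and z of tin_a_centre in the frame of tray between 0.042 and 0.049 m and angle between tin_a_centre's own z axis and vertical below 0.06 rad) and contact force between the fingers and tin_a below 0.3 N and horizontal distance between tin_b_centre and tray above 0.09 m) or ((x of tin_b_centre in the frame of tray between 0.017 and 0.146 m and y of tin_b_centre in the frame of tray between -0.006 and 0.006 m and z of tin_b_centre in the frame of tray between 0.042 and 0.049 m and angle between tin_b_centre's own z axis and vertical below 0.06 rad) and contact force between the fingers and tin_b below 0.3 N and horizontal distance between tin_a_centre and tray above 0.09 m))), for 0.2 s.
2. the second loose tin stands home in the row too and is let go (x of tin_a_centre in the frame of tray between 0.017 and 0.146 m and y of tin_a_centre in the frame of tray between -0.006 and 0.006 m and z of tin_a_centre in the frame of tray between 0.042 and 0.049 m and angle between each of tin_a_centre, tin_b_centre's own z axis and vertical below 0.06 rad and x of tin_b_centre in the frame of tray between 0.017 and 0.146 m and y of tin_b_centre in the frame of tray between -0.006 and 0.006 m and z of tin_b_centre in the frame of tray between 0.042 and 0.049 m and contact force between the fingers and tin_a below 0.3 N and contact force between the fingers and tin_b below 0.3 N), for 0.2 s.
At the end, for the whole second after the job is handed in: all four tins stand at rest in the lane between the lip and the pusher: each centre 17 to 146 mm behind the lip's inner face, within 6 mm of the lane's middle, standing on the tray floor (centre 42 to 49 mm above the counter) and upright within 0.06 rad (x of row_front_centre in the frame of tray between 0.017 and 0.146 m and y of row_front_centre in the frame of tray between -0.006 and 0.006 m and z of row_front_centre in the frame of tray between 0.042 and 0.049 m and angle between each of row_front_centre, row_back_centre, tin_a_centre, tin_b_centre's own z axis and vertical below 0.06 rad and linear speed of each of row_front, row_back, tin_a, tin_b below 0.02 m/s and x of row_back_centre in the frame of tray between 0.017 and 0.146 m and y of row_back_centre in the frame of tray between -0.006 and 0.006 m and z of row_back_centre in the frame of tray between 0.042 and 0.049 m and x of tin_a_centre in the frame of tray between 0.017 and 0.146 m and y of tin_a_centre in the frame of tray between -0.006 and 0.006 m and z of tin_a_centre in the frame of tray between 0.042 and 0.049 m and x of tin_b_centre in the frame of tray between 0.017 and 0.146 m and y of tin_b_centre in the frame of tray between -0.006 and 0.006 m and z of tin_b_centre in the frame of tray between 0.042 and 0.049 m); the robot touches nothing.
It fails at once if the row is rammed: more than 20 N on the pusher blade (contact force between pusher and anything else above 20 N).
It fails at once if the lip is overloaded: more than 25 N on its rolled top edge (contact force between lip_edge and anything else above 25 N).
It fails at once if the cup, the pump head or the tamper is moved more than 15 mm or tipped (distance of any of cup, pump_head, tamper from where it was at the start of the episode above 0.015 m or angle between any of cup, pump_head, tamper's own z axis and vertical above 0.2 rad).
It also fails if it takes over 69 s, if anything falls off the work surface, if the arm or the gripper's body presses on something with over 40 N, if the wrist force passes 120 N, or if a joint passes its speed limit or range.

## Working session

There is one attempt and no reset: what is moved stays moved. The work goes in short steps, each a Python script; the robot and the scene stay as the last script left them, time stands still between calls to the robot, and variables do not carry over. Pictures are saved under pics/ and viewed, at most 10 in all, crops included, and the job is handed in when it is done.

```bash
mkdir -p pics; ls
cat > h.py <<'E'
import numpy as np, cv2
from cell import ctrl, jaws, state, imaging
from scipy.spatial.transform import Rotation as R
def save(p,n): cv2.imwrite('pics/'+n,p['pixels'][:,:,::-1])
def ray(p,uv):
    K,Rm,t=np.array(p['mtx']),np.array(p['R']),np.array(p['t'])
    d=Rm.T@np.linalg.inv(K)@np.array([uv[0],uv[1],1.]); return -Rm.T@t,d
def onz(p,uv,z):
    c,d=ray(p,uv); return c+d*(z-c[2])/d[2]
def proj(p,X):
    q=np.array(p['mtx'])@(np.array(p['R'])@np.array(X,float)+np.array(p['t'])); return q[:2]/q[2]
E
python3 - <<'E'
from h import *
for n in('top','scene'):
    p=imaging.get_image(n);save(p,n+'0.png')
    print(n,ray(p,(280,210)))
    for q,z in(('tray',0),('pusher',0),('row_front_centre',45.5),('row_back_centre',45.5),('tin_a_centre',42.5),('cup',0),('pump_head',0),('tamper',0)):
        for r in imaging.tip_of(p,q)[:4]: print(q,round(r['score'],2),np.round(r['location'],1),np.round(onz(p,r['location'],z),1))
print(state())
E
```

```text
pics
top (array([ 382.60162114,   74.60521151, 1517.30284762]), array([ 0.1243936 , -0.02013594, -0.99210244]))
tray 0.65 [310.9 242.9] [479.  -41.9   0. ]
pusher 0.56 [312.5 214.1] [560.4 -47.9   0. ]
row_front_centre 0.74 [313.  230.4] [510.2 -44.8  45.5]
row_back_centre 0.59 [317.3 217.5] [545.5 -57.3  45.5]
tin_a_centre 0.57 [372.5 250.5] [ 454.  -206.4   42.5]
cup 0.62 [387.3 176.1] [ 667.7 -263.6    0. ]
pump_head 0.65 [202.2 169.9] [690.  264.4   0. ]
pump_head 0.22 [314.4 216.4] [553.8 -53.2   0. ]
tamper 0.6 [142.8 236.3] [501.8 429.7   0. ]
scene (array([1036.45387823,  552.26370547,  731.90136913]), array([-0.48341845, -0.5301425 , -0.69661844]))
tray 0.87 [280.5 195.8] [492.  -41.7   0. ]
tray 0.46 [259.  190.4] [517.7 -95.6   0. ]
pusher 0.9 [256.1 205.5] [560.3 -58.    0. ]
row_front_centre 0.91 [278.6 184.5] [500.9 -38.1  45.5]
row_back_centre 0.61 [259.1 189.9] [548.5 -56.6  45.5]
tin_a_centre 0.71 [243.5 150.3] [ 469.8 -210.9   42.5]
tin_a_centre 0.31 [275.7 183.5] [501.1 -48.5  42.5]
cup 0.85 [172.6 185.6] [ 668.1 -268.6    0. ]
cup 0.24 [273.6 183.8] [472.9 -88.5   0. ]
pump_head 0.94 [310.3 320.2] [696.9 260.3   0. ]
tamper 0.78 [445.4 313.1] [494.6 432.8   0. ]
{'t': 0.9, 'joint_positions': array([ 9.72001586e-01,  2.86258482e-01,  1.57666621e+00, -8.32848351e-06,
        1.27861105e+00, -1.50010639e-01]), 'qd': array([ 1.00362924e-03,  8.32580659e-04, -4.18596284e-04,  7.75172041e-05,
       -1.82570538e-03,  1.07734607e-03]), 'effort': array([-1.95837847e-04, -4.05960989e+01, -2.92943966e+01, -1.63134537e-04,
        4.90493039e-04,  3.52410026e-06]), 'eef_pos': array([292.84376874, 608.16636007, 208.67089845]), 'tcp_rot': array([6.99037435e-01, 3.06280487e+00, 7.86119790e-05]), 'force': array([0.6730332 , 0.96149566, 0.61451937]), 'torque': array([ 0.03814975, -0.05181159, -0.01118436]), 'grasp_force': 0.0, 'grip_width': 85.42013377674427}
```

View pics/top0.png

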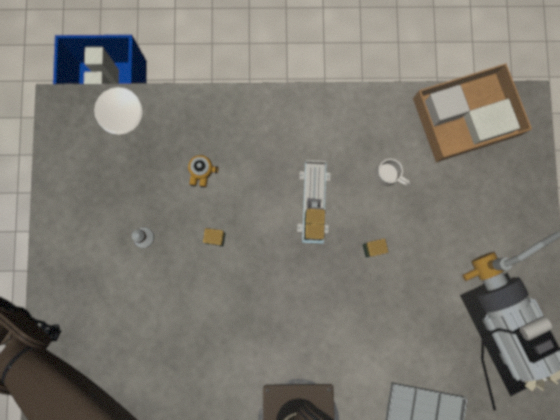

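View pics/scene0.png

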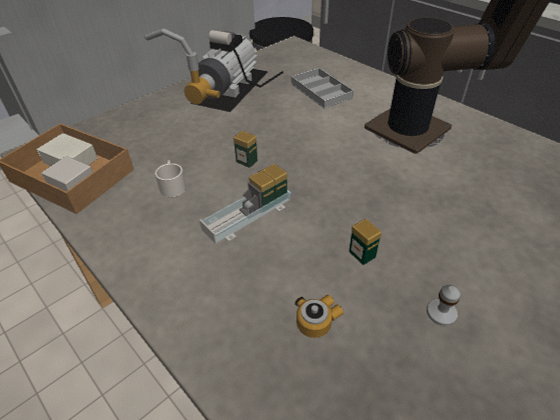

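Top: the tray runs from its lip at (314,242) to its back at (316,162), with the row at about (315,222). The loose tins are at (214,237) and (376,248). Scene shows the same layout. Next I'll look at the tray from the wrist.

```bash
cat >> h.py <<'E'
def rv(yaw): return (R.from_euler('z',yaw,degrees=True)*R.from_euler('x',180,degrees=True)).as_rotvec()
E
python3 - <<'E'
from h import *
p=imaging.get_image('top')
for uv,z in(((314,242),0),((316,162),0),((214,237),85),((376,248),85),((316,208),88),((316,240),88)): print(uv,onz(p,uv,z).round(1))
for y in(180,0,174,-6):
    q=ctrl.ik([520,-45,330],rv(y)); print(y,None if q is None else np.round(q,2))
y=174 if ctrl.ik([520,-45,330],rv(174)) is not None else -6
ctrl.goto([520,-45,330],rv(y))
w=imaging.get_image('wrist'); save(w,'w1.png')
print(state()['t'],state()['eef_pos'],R.from_rotvec(state()['tcp_rot']).as_matrix().round(3))
print(w['mtx'],w['R'],w['t'],ray(w,(280,210)))
for q,z in(('tray',0),('pusher',0),('row_front_centre',45.5),('tin_a_centre',42.5)):
    for r in imaging.tip_of(w,q)[:3]: print(q,round(r['score'],2),np.round(r['location'],1),np.round(onz(w,r['location'],z),1))
E
```

```text
(314, 242) [481.4 -50.7   0. ]
(316, 162) [710.3 -60.7   0. ]
(214, 237) [491.6 221.3  85. ]
(376, 248) [ 458.5 -207.8   85. ]
(316, 208) [566.4 -50.5  88. ]
(316, 240) [480.9 -48.8  88. ]
180 [-0.28 -0.13  1.8   0.    1.47 -1.85]
0 [-0.28 -0.13  1.8  -0.    1.47  1.29]
174 [-0.28 -0.13  1.8   0.    1.47 -1.75]
-6 [-0.28 -0.13  1.8  -0.    1.47  1.39]
3.4917 [520.085612   -44.36325295 329.82847932] [[-0.995  0.103 -0.   ]
 [ 0.103  0.995  0.   ]
 [ 0.     0.    -1.   ]]
[[323.11602469   0.         273.88187529]
 [  0.         323.11602469 216.23820485]
 [  0.           0.           1.        ]] [[ 1.03852180e-01  9.94592688e-01  3.30128788e-04]
 [ 9.48679279e-01 -9.91577234e-02  3.00292143e-01]
 [ 2.98701105e-01 -3.08728074e-02 -9.53847220e-01]] [ -10.85622612 -573.78614187  340.3901425 ] (array([443.79155471, -35.58900509, 496.98724535]), array([ 0.28235195, -0.01012605, -0.95963853]))
tray 0.58 [268.8 146.4] [488.7 -47.8   0. ]
row_front_centre 0.76 [269.2 162.2] [506.1 -48.5  45.5]
tin_a_centre 0.95 [141.6 144.7] [ 464.3 -220.9   42.5]
```

View pics/w1.png

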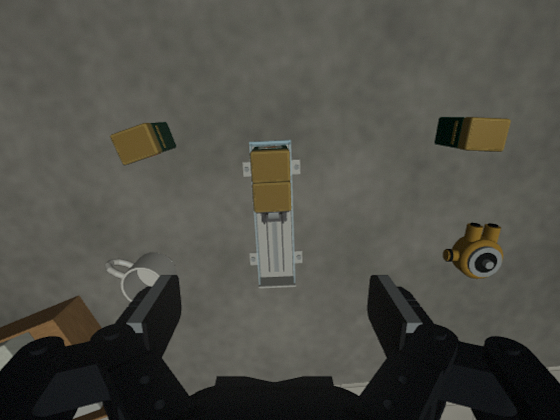

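The wrist view shows the tray from its lip at (270,143) to its back at (278,288), with both row lids in it. The loose lids are at (135,145) and (488,134).

Run:
```python
from h import *
w=imaging.get_image('wrist')
hsv=cv2.cvtColor(w['pixels'],cv2.COLOR_RGB2HSV)
m=((hsv[...,0]>12)&(hsv[...,0]<28)&(hsv[...,1]>110)&(hsv[...,2]>60)).astype('uint8')
m=cv2.morphologyEx(m,cv2.MORPH_OPEN,np.ones((3,3)))
cs,_=cv2.findContours(m,0,1)
for c in cs:
    if cv2.contourArea(c)<300: continue
    u=c.reshape(-1,2).astype(float); 
    z=88 if 240<u[:,0].mean()<310 else 85
    P=np.array([onz(w,x,z)[:2] for x in u]).astype('float32')
    r=cv2.minAreaRect(P); print(u.mean(0).round(),np.round(r[0],1),np.round(r[1],1),round(r[2],1))
crop=w['pixels'][130:300,235:310]
cv2.imwrite('pics/crop1.png',cv2.resize(crop[:,:,::-1],None,fx=3.5,fy=3.5,interpolation=cv2.INTER_CUBIC))
```

```text
[ 64. 326.] [ 716.8 -377.6] [ 64.8 107.6] 26.5
[479. 246.] [655.8 232.6] [53.6 76.4] 76.6
[271. 180.] [524.6 -47.8] [48.2 79.8] 86.8
[136. 143.] [ 460.  -210.4] [39.  53.9] 11.2
[487. 134.] [494.4 224.4] [48.5 39. ] 81.7
```

View pics/crop1.png

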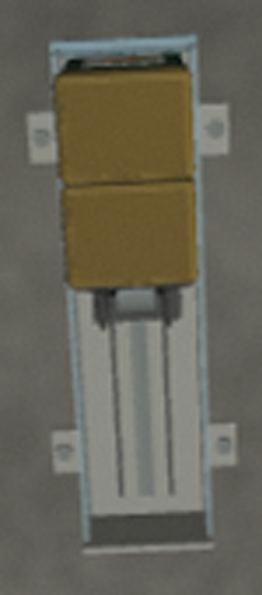

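Run:
```python
from h import *
w=imaging.get_image('wrist')
f=lambda a,b,z: onz(w,((a/3.5+235),(b/3.5+130)),z)[:2].round(1)
for n,z,pts in(('feet',3,[(40,137),(215,128),(64,450),(224,444)]),('rail',28,[(52,50),(195,48),(84,540),(210,537)]),('liptop',25,[(52,45),(195,42)]),('back',34,[(82,545),(215,543)])):
    P=np.array([f(*x,z) for x in pts]); print(n,P.tolist())
    for i in range(0,len(P),2): print('  mid',P[i:i+2].mean(0), np.linalg.norm(P[i]-P[i+1]))
# fetch tin at y=+224
ctrl.goto([494,224.4,150],rv(171.7)); jaws.gripper_to(85)
ctrl.servo_line([494,224.4,32],feed=120)
print(state()['force'])
jaws.gripper_to(40); s=state(); print(s['grip_width'],s['grasp_force'],s['eef_pos'],s['t'])
ctrl.servo_line([494,224.4,150],feed=150)
s=state(); print(s['grip_width'],s['grasp_force'],s['force'],s['eef_pos'],s['t'])
w=imaging.get_image('wrist'); save(w,'w2.png')
```

```text
feet [[518.9, -85.9], [522.9, -9.4], [668.8, -93.9], [673.6, -17.7]]
  mid [520.9  -47.65] 76.60450378404654
  mid [671.2 -55.8] 76.3510314272178
rail [[480.4, -74.0], [485.7, -16.1], [703.8, -87.4], [708.4, -28.9]]
  mid [483.05 -45.05] 58.14206738670375
  mid [706.1  -58.15] 58.680576002626296
liptop [[478.7, -73.9], [483.6, -15.7]]
  mid [481.15 -44.8 ] 58.40590723548433
back [[703.0, -88.0], [708.3, -27.0]]
  mid [705.65 -57.5 ] 61.22981299987776
[-0.18811229 -0.21108899  1.73810514]
49.23619721919491 62.603209018707275 [494.74197825 224.42673359  32.88342436] 6.8
48.94213930236231 62.05130696296692 [-0.46061535  0.28260851 -1.26346772] [492.95952534 224.17192043 148.50833921] 7.7333
```

View pics/w2.png

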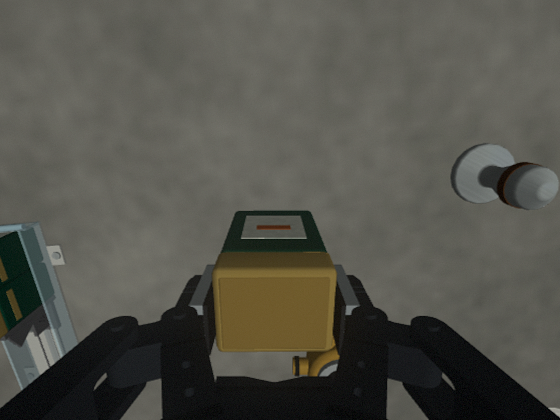

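The tin is held squarely: its lid spans columns 216–335 and its bottom faces the camera side. Next I'll check the lateral bias and go to the pre-insert pose.

```bash
cat >> h.py <<'E'
A=np.radians(-3.2); ex=np.array([np.cos(A),np.sin(A)]); ey=np.array([-ex[1],ex[0]])
O=np.array([484.2,-45.4]); YAW=180-3.2
def W(x,y,z): return [*(O+ex*x+ey*y),z]
def T(p=None):
    p=state()['eef_pos'] if p is None else p
    d=np.array(p[:2])-O; return np.array([d@ex,d@ey,p[2]])
def F(s=None):
    f=(s or state())['force']; return np.array([f[:2]@ex,f[:2]@ey,f[2]])
def go(x,y,z,feed=150): ctrl.servo_line(W(x,y,z),feed=feed)
def brass(p):
    hsv=cv2.cvtColor(p['pixels'],cv2.COLOR_RGB2HSV)
    m=((hsv[...,0]>12)&(hsv[...,0]<28)&(hsv[...,1]>110)&(hsv[...,2]>60)).astype('uint8')
    return cv2.findContours(cv2.morphologyEx(m,cv2.MORPH_OPEN,np.ones((3,3))),0,1)[0]
E
python3 - <<'E'
from h import *
w=imaging.get_image('wrist'); s=state(); e=s['eef_pos']; print(e)
for c in brass(w):
    if cv2.contourArea(c)>2000: print(cv2.boundingRect(c), cv2.minAreaRect(c), proj(w,[e[0],e[1],e[2]+52]))
ctrl.goto(W(-45,0,150),rv(YAW))
ctrl.pause(.3); f=F(); go(-45,0,62,150); ctrl.pause(.4)
print(T(),f,F(),state()['tcp_rot'],rv(YAW),state()['t'])
w=imaging.get_image('wrist'); save(w,'w3.png'); e=state()['eef_pos']
print('expected lid px',proj(w,[e[0],e[1],e[2]+52]))
for x in(0,40,80): print(proj(w,W(x,0,88)),proj(w,W(x,-27.2,28)),proj(w,W(x,27.2,28)))
for c in brass(w):
    if cv2.contourArea(c)>500: print(cv2.boundingRect(c))
E
```

```text
[492.89193016 224.1395092  148.20165286]
(212, 252, 128, 124) ((275.4616394042969, 313.9317321777344), (123.16537475585938, 126.0401382446289), 89.28384399414062) [271.6016921  310.06559587]
[-44.67064885  -0.07021577  62.48704085] [ 1.05308228  0.34755387 -0.65299135] [ 0.5106897  -0.57559316 -0.45963828] [ 8.76954091e-02  3.13936607e+00 -4.35193727e-04] [8.77184151e-02 3.14036779e+00 1.92292068e-16] 10.325
expected lid px [271.79175916 309.76955499]
[272.3691363  354.20191142] [234.3535557  294.17521455] [311.16473005 294.1651614 ]
[272.48439886 412.23070968] [236.34450678 341.4275262 ] [309.31042823 341.42002179]
[272.58545939 463.10951297] [238.14562654 384.17446902] [307.63293592 384.1690846 ]
(0, 275, 32, 76)
(212, 252, 125, 130)
```

View pics/w3.png

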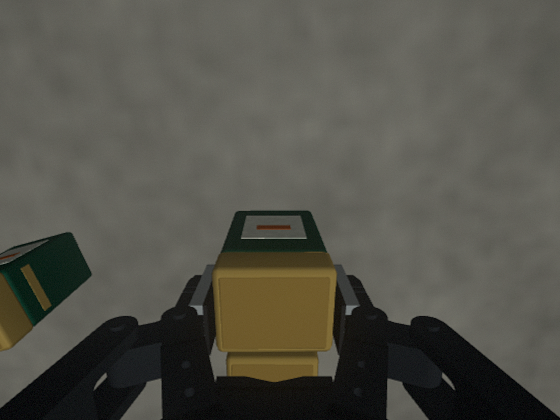

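The held lid's mid is at column 275.5 against 271.7 expected, so the camera is about 1.6 mm off sideways. The row lid's mid is at 272.5, so the lane really lies about 1.6 mm further to -y. I'll correct for that and touch the row.

```bash
sed -i 's/^O=.*/O=np.array([484.2,-45.4])-1.6*ey/' h.py
cat >> h.py <<'E'
def touch(x0,z,xmax,step=1.0,thr=3):
    go(x0,0,z,60); ctrl.pause(.3); b=F()[0]; x=x0
    while x<xmax:
        x+=step; go(x,0,z,25); s=state(); f=F(s)[0]-b
        if f<-thr:
            print('touch cmd',x,'act',T(s['eef_pos']),'f',f,'t',s['t']); return x,b
    print('no touch',T(),F()); return None,b
E
python3 - <<'E'
from h import *
touch(-32,62,-5)
ctrl.pause(.2); print(T(),F())
E
```

```text
touch cmd -17.0 act [-18.70762825   0.2061015   61.40101053] f -4.200732726359619 t 14.7917
[-18.7121061    0.20364541  61.38051924] [-5.46129315 -0.45280085  1.20859977]
```

```bash
cat >> h.py <<'E'
def push(xc,goal,z,fmax=15,step=3.0):
    """advance commanded x until the actual x reaches goal"""
    n=0
    while True:
        s=state(); a=T(s['eef_pos']); f=F(s)
        n+=1
        if n%3==0: print('  push',round(xc,1),a.round(2),f.round(1))
        if -f[0]>fmax: print('FORCE',a,f); break
        if a[0]>=goal-.25: break
        xc+=min(step,max(.4,goal-a[0])); go(xc,0,z,35)
    print('pushed cmd',xc,a,f,s['t'],state()['tcp_rot']); return xc
E
python3 - <<'E'
from h import *
xc=push(-17,25.0,62)
ctrl.pause(.3); print(T(),F());
E
```

```text
push -11.0 [-14.63   0.59  60.49] [-7.4 -0.9 -0.4]
  push -2.0 [-6.08  0.76 60.04] [-7.9  0.2 -0.5]
  push 7.0 [ 2.71  0.83 59.89] [-9.4 -0.6  0.4]
  push 16.0 [11.53  0.86 59.81] [-9.7 -0.4  0.3]
  push 25.0 [20.38  0.86 59.73] [-9.7  0.6  0.9]
pushed cmd 29.656593853911367 [24.78662424  0.88053345 59.65180766] [-9.60895218  0.42664666 -0.57384574] 18.9917 [-0.08640661 -3.12777949 -0.00369619]
[24.82360702  0.88519254 59.68591163] [-9.41657304  1.35414133 -0.53879743]
```

```bash
cat >> h.py <<'E'
def lower(c,xg,zend,fz=6,step=3.0,zslow=45):
    """c: commanded xyz; keeps actual x near xg and y near 0; stops on upward force"""
    c=np.array(c,float); b=F()[2]; n=0
    while True:
        s=state(); a=T(s['eef_pos']); f=F(s); n+=1
        if n%3==0: print('  low',c.round(1),a.round(2),f.round(1))
        if f[2]-b>fz: print('STOP',c.round(2),a,f,s['t']); return c
        if a[2]<=zend: print('END',c.round(2),a,f,s['t']); return c
        c+=[np.clip(.6*(xg-a[0]),-1,1),np.clip(-.6*a[1],-1,1),-(step if a[2]>zslow else 1.0)]
        go(*c,feed=35)
E
python3 - <<'E'
from h import *
c=lower([29.66,0,62],24.5,36.2)
ctrl.pause(.2); print(T(),F(),state()['tcp_rot'])
E
```

```text
low [29.1 -0.7 56. ] [ 2.520e+01 -2.000e-02  5.405e+01] [-8.5  0.6 -1. ]
  low [28.1 -0.6 47. ] [24.71 -0.06 45.29] [-7.2 -0.7  0.5]
  low [27.9 -0.6 42. ] [ 2.458e+01 -3.000e-02  4.059e+01] [-7.8  0.3  0.5]
  low [27.7 -0.5 39. ] [24.57 -0.   37.67] [-7.7  0.5  1.4]
END [27.67 -0.54 37.  ] [ 2.45756870e+01 -2.62765131e-02  3.59585351e+01] [-8.61246403 -1.03502752  1.69029368] 22.5417
[ 2.45768637e+01 -2.31251465e-02  3.59539958e+01] [-8.19572323 -0.95774556  1.82381933] [-8.68001646e-02 -3.13241329e+00 -2.25177066e-03]
```

Run:
```python
from h import *
x,y,z=27.67,-.54,37.
b=F()[2]
for k in range(8):
    z-=.7; x-=.4
    go(x,y,z,25); f=F()
    if f[2]-b>4: break
print(k,z,T(),F())
jaws.gripper_to(70); ctrl.pause(.3); s=state(); print(s['grip_width'],T(),F())
e=T(); go(e[0],e[1],110,120); go(e[0]-40,0,170,200)
print(state()['t'])
p=imaging.get_image('scene')
cv2.imwrite('pics/s4.png',cv2.resize(p['pixels'][120:260,180:320,::-1],None,fx=4,fy=4,interpolation=cv2.INTER_CUBIC))
```

```text
1 35.599999999999994 [24.6037597  -0.08262858 35.89136109] [-9.56678806  1.52022096  9.00260958]
69.91102240965516 [26.97117246 -0.56260275 35.59260451] [-0.06627691  1.04736521 -0.00139172]
25.1583
```

View pics/s4.png

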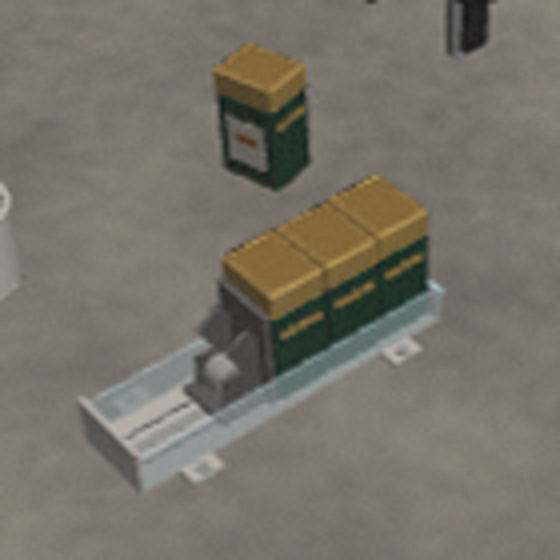

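The picture shows three tins upright in the row against the lip, with the pusher behind them and the last loose tin at crop (262,115). Now I'll fetch that one.

Run:
```python
from h import *
P=[460.,-213.]
ctrl.goto([*P,150],rv(191.2)); jaws.gripper_to(85)
ctrl.servo_line([*P,32],feed=120); ctrl.pause(.1); print(F())
jaws.gripper_to(40); s=state(); print(s['grip_width'],s['grasp_force'],s['eef_pos'],s['t'])
ctrl.servo_line([*P,150],feed=150)
ctrl.goto(W(-45,0,150),rv(YAW)); go(-45,0,63,150)
x,b=touch(-30,63,0)
ctrl.pause(.2); print(T(),F(),state()['grip_width'],state()['t'])
w=imaging.get_image('wrist'); save(w,'w5.png'); e=state()['eef_pos']; print(proj(w,[e[0],e[1],e[2]+52]))
```

```text
[ 0.56018781 -0.46446056  1.34899223]
49.17450845741379 62.476762533187866 [ 460.47751563 -213.42708486   32.60903698] 27.875Traceback (most recent call last):
  File "<stdin>", line 7, in <module>
NameError: name 'YAW' is not defined
```

My sed edit dropped `YAW`, which was on the same line. I'll restore it and carry on.

```bash
echo 'YAW=180-3.2' >> h.py
python3 - <<'E'
from h import *
ctrl.goto(W(-45,0,150),rv(YAW)); go(-45,0,63,150)
x,b=touch(-30,63,0)
ctrl.pause(.2); print(T(),F(),state()['grip_width'],state()['t'])
w=imaging.get_image('wrist'); save(w,'w5.png'); e=state()['eef_pos']; print(proj(w,[e[0],e[1],e[2]+52]))
E
```

```text
touch cmd -18.0 act [-19.04853922   0.11083182  62.60051021] f -3.461367782878224 t 33.9583
[-19.01944871   0.13512432  62.60607197] [-5.99254383  0.20148118 -0.09778119] 49.08261269489512 34.1583
[271.77690372 309.92325409]
```

View pics/w5.png

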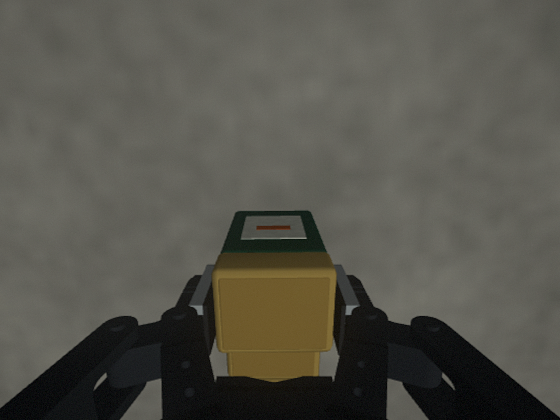

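The held lid's mid is at column 275 and the row lid's at 274, so they line up, and the touch was at -19.0. I'll push 42 mm from there, stopping on force.

Run:
```python
from h import *
xc=push(-18,22.9,63,fmax=14)
s=state(); a=T()
if a[0]>22:
    c=lower([xc,0,63],22.8,36.5,fz=5,step=2.5)
    ctrl.pause(.2); print(T(),F(),state()['tcp_rot'],state()['t'])
```

```text
push -12.0 [-15.35   0.43  61.6 ] [-9.8 -1.5  1.4]
  push -3.0 [-7.05  0.61 60.91] [-9.  -1.1 -0.1]
  push 6.0 [ 1.61  0.7  60.68] [-9.5 -0.7 -1.9]
  push 15.0 [10.45  0.73 60.58] [-10.   -1.1  -1.2]
  push 24.0 [19.27  0.75 60.46] [-9.8 -0.2 -1.2]
  push 28.1 [22.95  0.78 60.37] [-9.9 -0.7 -1. ]
pushed cmd 28.079600576023005 [22.95086751  0.77907698 60.37275755] [-9.92282535 -0.67413436 -1.00734615] 38.4583 [-0.0873464  -3.12739652 -0.00364995]
  low [27.7 -0.7 58. ] [2.345e+01 2.000e-02 5.593e+01] [-10.2  -0.8  -0.2]
  low [26.6 -0.6 50.5] [23.26 -0.08 48.83] [-7.9  0.4 -0.6]
  low [25.9 -0.5 44.5] [23.04 -0.06 43.18] [-7.7 -1.   0.5]
  low [25.5 -0.4 41.5] [ 2.303e+01 -4.000e-02  4.041e+01] [-7.6 -2.   0.3]
  low [25.1 -0.3 38.5] [22.93 -0.04 37.53] [-7.2 -1.2  0.6]
END [24.99 -0.28 36.5 ] [ 2.28290148e+01 -2.10731185e-02  3.56266719e+01] [-6.93500668 -1.38276513  0.61386669] 42.4583
[ 2.28242657e+01 -2.11225565e-02  3.56370892e+01] [-7.73981824 -0.62907359  1.40657869] [-8.81313243e-02 -3.13501948e+00 -1.53916381e-03] 42.6583
```

In. Now I'll seat it on the floor, release and check.

Run:
```python
from h import *
x,y,z=24.99,-.28,36.5
b=F()[2]
for k in range(8):
    z-=.5; go(x,y,z,25); f=F()
    if f[2]-b>4: break
print(k,z,T(),F())
jaws.gripper_to(70); ctrl.pause(.3); s=state(); print(s['grip_width'],T(),F())
e=T(); go(e[0],e[1],110,120); go(e[0]-40,0,190,200); ctrl.pause(.3)
print(state()['t'])
p=imaging.get_image('scene')
cv2.imwrite('pics/s6.png',cv2.resize(p['pixels'][120:260,180:320,::-1],None,fx=4,fy=4,interpolation=cv2.INTER_CUBIC))
```

```text
1 35.5 [ 2.28110325e+01 -1.91785710e-02  3.55787055e+01] [-10.85711759  -0.60177788   6.34824915]
70.15519215596505 [25.13521077 -0.28407324 35.49662919] [ 0.36598012  0.72733994 -0.11182576]
45.475
```

View pics/s6.png

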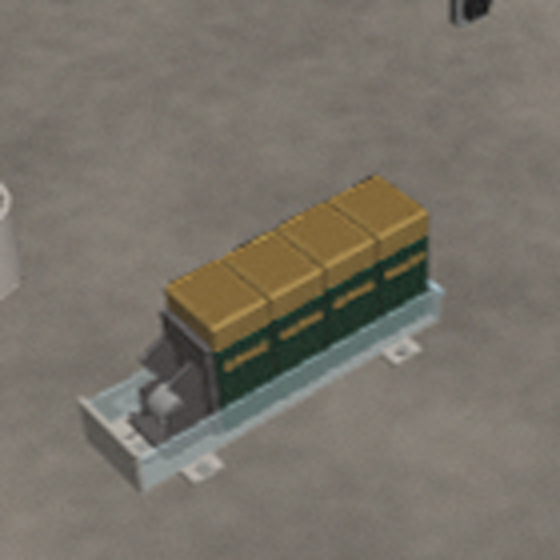

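The picture shows four tins level and upright in one row, from crop (210,310) to (380,220), with the gripper clear of them.

```bash
python3 -c "
from h import *
print(ctrl.job_done())"
```

```text
the job is handed in; nothing more can be done
None
```

I loaded both loose tins and handed the job in. The last picture shows all four tins standing upright in one row behind the lip, and the hand-in call returned no verdict.

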